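Pack the short lens in its hinged case and shut the lid

ROBOT

A 6-joint arm with a two-finger parallel gripper is mounted at the origin on the work surface. World frame = base frame: x ahead of the robot, y to its left, z up, the work surface at z = 0. Lengths are in m, angles in rad, forces in N, time in s.
With the tool pointing down it reaches from about 0.35 to 0.85 m from the base axis. Payload 8.1 kg.
Tool frame: the origin (TCP) lies at the very end of the fingers, on their centre line; the grasp point (between the pads) lies 19 mm behind it (manip.grip_point_offset is the distance from the TCP to the grasp point, in m); x points along the fingers, z is the direction in which the jaws open and shut, and the axes are right-handed (so a half turn about x gives the same grasp; the last joint's range is limited). The gripper opens to 93 mm and grips with 3 to 60 N. Pads are 15 mm wide; open, the fingers measure 128 mm over their backs; the gripper's body (75 mm by 188 mm) begins 65 mm behind the grasp point.
Start: joints at [-1.191, 0.13, 1.488, -0, 1.523, -0.085], TCP at [0.269, -0.536, 0.219] pointing down, gripper open.
Joint ranges: [-2.96, 2.96], [-0.89, 2.26], [0.02, 2.5], [-1.34, 4.48], [0, 2.73], [-2.66, 2.66]. Speed limits (rad/s): [2.39, 2.39, 2.79, 3.14, 3.14, 3.14].

INTERFACE

Orientations are given as a unit quaternion [x, y, z, w].
In Python, from cell import telemetry, get_image, manip gives the robot as it stands. The module is installed in compiled form; this text tells all that it offers.
- The arm moves only by the tool servo_tool, never from a script. Its arguments are lists of equal length, an entry for each row: "jaw": the opening, from -1 (shut) to 1 (fully open); "translation": the shift along the tool's x, y, z as a fraction of full scale, a list of three; "spin": the turn about the tool's x as a fraction of full scale. A call has 1 to 20 rows; each row is the pose to reach, as a shift and turn from the pose measured when the call began, along the tool's axes at that moment; what a row does not reach only later rows make up. Full scale, the value 1, is 500 mm for a shift and 45 degrees for a turn. A row lasts 1/8 s, in which the tool goes at most 62.5 mm and 10.7 degrees, less where a joint would pass 70% of its speed; a pose out of reach is approached as far as the arm can. A call with a number of a shift or a turn outside -1 to 1 is refused whole. A call with a gripper value outside its range is refused whole. The fingers move at their own pace and stop on an object; "grip_force" is the grip in N (left out, the last holds). Time passes only in rows, so rows that repeat a pose let the fingers close. It gives the time, the measured TCP pose, the force and the opening at its end, in the units of the state.
- telemetry.sense(): the state, without advancing time (a new reading comes with each control period).
- get_image(name): name is "scene" or "side" or "wrist"; returns a dict with "frame" (420x560x3 uint8, blue, green, red), "intrinsics" (3x3 intrinsics, pixels), "eye" and "orientation" of the camera in the world. Camera axes: x right, y up, looking along -z (the intrinsics and any distortion apply to the point x, -y, -z); pixel columns grow to the right and rows downward; lengths in m; the calibration is good to about 2 mm. The wrist camera is an equidistant fisheye: a pixel r from the principal point sees the ray r / f radians off the axis. A picture is of the moment at which its call begins. There is no depth.
- manip.job_done(): hands the job in, once; it reports no verdict.
The state is a dict: "t": time; "joint_positions": joint angles; "qvel": joint speeds; "effort": joint torques, N m; "tcp_pos": TCP position; "orientation": TCP orientation; "wrist_force": force on the tool from outside, world axes, zero at the start; "wrist_torque": the same for the moment, N m; "opening": finger opening in m.
Only numpy, scipy, OpenCV 4.12 (cv2) and the standard library are available. Lean on these libraries where they do the work, as an engineer would, in place of code of your own. Each camera call takes 0.05 s, during which the arm holds its last target.

TASK

At the book-scanning desk, put the shorter of the two black lenses into the open grey case, standing upright on the case's floor so that nothing sticks up above the rim. Set it down rather than dropping it, let go, then close the lid fully. Leave the longer lens standing where it is.

Things in the scene. Friction and masses are not known exactly. Their poses are not given: they have to be found in the camera images.
- short_lens_mid (a point): The shorter of two ribbed black camera lenses, loose, an upright cylinder 46 mm in diameter and 46 mm high (150 to 310 g), standing on the desk. This point is its centre, half-way up (23 mm above its base); z is its axis, up. It may stand left, middle or right among the bystanders.
- long_lens_mid (a point): The longer black lens, also 46 mm in diameter but 70 mm high, loose, upright on the desk; to be left alone (too tall for the case). This point is its centre, half-way up (35 mm above its base). Other bystanders: a flat round aluminium tin (57 mm across, 17 mm high) and a steel bar weight (40 x 110 x 24 mm).
- case: Grey open instrument case with felt floor, fixed to the desk. Origin: centre of its underside, z up. Outside 140 (its x) x 180 (its y) x 66 mm high to the rim; walls and floor 6 mm, so the well is 128 x 168 mm, 60 mm deep, its floor 6 mm above the origin. The lid's hinge runs along the case's y at x = +70, z = 66 mm: the side facing roughly the robot's right (world -y, within 15 degrees).
- lid (a joint): Lid angle, rad: 0 shut flat on the rim, 1.57 upright, more leans outward, stop 1.9; starts 1.6 to 1.8. The lid is a plain grey plate, 140 mm from hinge to free edge, 180 wide, 8 thick, 200 g, no handle; shut, its top is 74 mm above the desk. The hinge is stiff (0.2 N m friction): the lid stays where it is left and must be pushed all the way down, with about 1 to 3 N near its free edge.
Things that resemble listed ones, but are neither listed nor needed, are in the scene too. Several things have the shape of the case; the one meant has the colours described above.

How it is judged:
By the outcome, as a careful person would: the job done as asked, in the order asked, and still so for the second after the job is handed in, with the robot touching nothing.
It also fails if it takes over 51 s, if anything falls off the work surface, if the arm or the gripper's body presses on something with over 40 N, if the wrist force passes 120 N, or if a joint passes its speed limit or range.

## Working session

There is one attempt and no reset: what is moved stays moved. The work goes in short steps, Python scripts to look and compute and a tool call to move; the robot and the scene stay as the last step left them, time stands still between calls to the robot, and variables do not carry over. Pictures are saved under pics/ and viewed, and the job is handed in when it is done.

Besides the shell and the picture viewer there is one more tool, called after "Call:" by a JSON object that holds its "api" and its "payload", one argument or row to a line. servo_tool: Moves the arm, as the interface text tells. Shift numbers are shares of 500 mm and turn numbers shares of 45 degrees, none past 1 either way. Its arguments: {"type":"object","properties":{"jaw":{"type":"array","items":{"type":"number"}},"translation":{"type":"array","items":{"type":"array","items":{"type":"number","minimum":-1,"maximum":1}}},"spin":{"type":"array","items":{"type":"number","minimum":-1,"maximum":1}},"grip_force":{"type":"number"}},"required":["jaw","translation","spin"]}

```bash
mkdir -p pics
cat > h.py <<'E'
import numpy as np, cv2
from scipy.spatial.transform import Rotation as R
from cell import telemetry, get_image, manip
def snap(n,f):
    d=get_image(n); cv2.imwrite('pics/'+f+'.png',d['frame']); np.savez('pics/'+f+'.npz',**{k:np.array(v) for k,v in d.items()}); return d
def load(f): return dict(np.load('pics/'+f+'.npz'))
def ray(d,u,v,fish=False):
    K=d['intrinsics']; x=(u-K[0,2])/K[0,0]; y=(v-K[1,2])/K[1,1]
    if fish:
        r=np.hypot(x,y); s=np.sinc(r/np.pi); c=np.array([x*s,-y*s,-np.cos(r)])
    else: c=np.array([x,-y,-1.])
    return R.from_quat(d['orientation']).apply(c/np.linalg.norm(c))
def onz(d,u,v,z,fish=False):
    r=ray(d,u,v,fish); e=np.array(d['eye']); return e+r*(z-e[2])/r[2]
def proj(d,p):
    c=R.from_quat(d['orientation']).inv().apply(np.array(p)-d['eye']); K=d['intrinsics']
    return K[0,2]+K[0,0]*c[0]/-c[2], K[1,2]+K[1,1]*c[1]/c[2]
E
python3 - <<'E'
from h import *
for n in ['scene','side','wrist']:
    d=snap(n,n+'0'); print(n,d['eye'],d['orientation'],d['intrinsics'])
print(telemetry.sense(), manip.grip_point_offset)
E
```

```text
scene [ 0.92026048 -0.3026371   0.98207889] [0.24148195 0.11295188 0.42719752 0.86396216] [[501.20295534   0.         280.13897258]
 [  0.         501.20295534 209.23052297]
 [  0.           0.           1.        ]]
side [0.3108736  0.51052875 0.66352803] [-0.05218385  0.33649399  0.9274987  -0.1542556 ] [[409.51007146   0.         279.59368036]
 [  0.         409.51007146 202.74517742]
 [  0.           0.           1.        ]]
wrist [ 0.34102183 -0.50045035  0.38324718] [-0.12342605  0.0772435  -0.51921576  0.84214871] [[325.1922621    0.         274.2684493 ]
 [  0.         325.1922621  206.18453993]
 [  0.           0.           1.        ]]
{'t': 0.15, 'joint_positions': array([-1.19141997e+00,  1.30996319e-01,  1.48903275e+00,  9.76892505e-06,
        1.52303976e+00, -8.53963334e-02]), 'qvel': array([-6.03343354e-05, -3.32296810e-03, -3.76833510e-03, -1.07705123e-03,
       -1.67021874e-03, -3.87261687e-04]), 'effort': array([ 1.53592359e-04, -5.60475361e+01, -4.92335844e+01,  7.67894858e-02,
        3.05283268e-02, -1.32626838e-04]), 'tcp_pos': array([ 0.26878746, -0.53591615,  0.2178213 ]), 'orientation': array([ 0.37172343,  0.60212679, -0.37109587,  0.60129267]), 'wrist_force': array([-0.62353919,  0.18821481, -1.00249295]), 'wrist_torque': array([0.01667334, 0.03347192, 0.04772517]), 'opening': 0.0930117311792623} 0.0188
```

View pics/scene0.png

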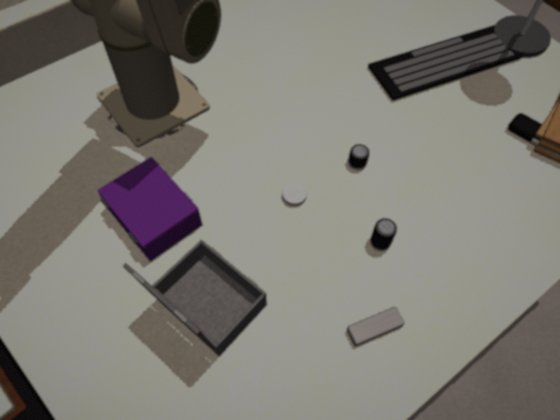

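View pics/side0.png

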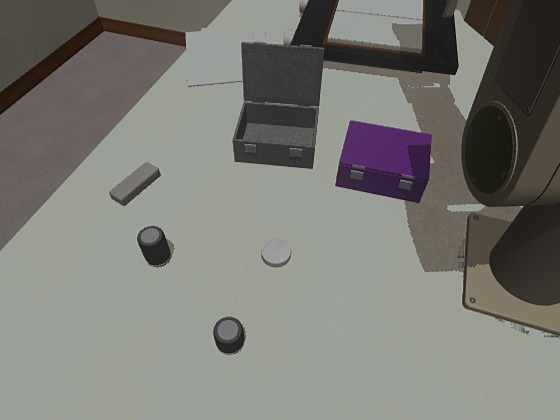

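View pics/wrist0.png

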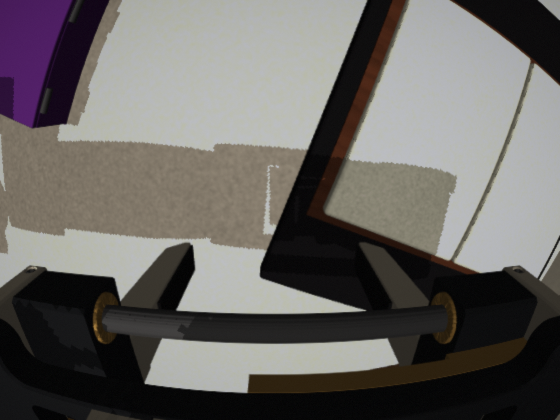

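The scene view has the arm at upper left. The open grey case is at (210,295) in scene and (275,130) in side. The purple case at (150,205) in scene is shut and the wrong colour.
Two dark cylinders could be the lens:
- **A:** scene (359,156), side (229,335). It looks shorter.
- **B:** scene (384,233), side (153,245). It looks longer.

I'll confirm with a crop and measure.

Run:
```python
from h import *
s=load('scene0'); d=load('side0')
a=cv2.resize(s['frame'][130:260,330:420],None,fx=4,fy=4,interpolation=cv2.INTER_CUBIC)
b=cv2.resize(d['frame'][215:365,120:260],None,fx=3,fy=3,interpolation=cv2.INTER_CUBIC)
c=np.zeros((520,800,3),np.uint8); c[:a.shape[0],:a.shape[1]]=a; c[:b.shape[0],365:365+b.shape[1]]=b
cv2.imwrite('pics/crop1.png',c)
for nm,im,rois in [('scene',s,[(335,130,385,180),(360,205,410,260)]),('side',d,[(200,305,260,365),(125,215,185,275)])]:
    for (x0,y0,x1,y1) in rois:
        g=cv2.cvtColor(im['frame'][y0:y1,x0:x1],cv2.COLOR_BGR2GRAY)
        t,m=cv2.threshold(g,0,255,cv2.THRESH_BINARY_INV|cv2.THRESH_OTSU)
        cs,_=cv2.findContours(m,cv2.RETR_EXTERNAL,cv2.CHAIN_APPROX_NONE); k=max(cs,key=cv2.contourArea)
        M=cv2.moments(cv2.convexHull(k)); u,v=M['m10']/M['m00']+x0,M['m01']/M['m00']+y0
        print(nm,t,(u,v),cv2.boundingRect(k),cv2.minAreaRect(k)[1],'z23',onz(im,u,v,.023).round(4),'z35',onz(im,u,v,.035).round(4))
```

```text
scene 97.0 (357.77234848484846, 157.49810606060606) (12, 14, 22, 28) (19.28989028930664, 27.195585250854492) z23 [0.4693 0.2909 0.023 ] z35 [0.4749 0.2835 0.035 ]
scene 89.0 (382.4418162044589, 234.82408917890157) (9, 14, 27, 33) (21.665565490722656, 33.61445236206055) z23 [0.6569 0.1934 0.023 ] z35 [0.6602 0.1872 0.035 ]
side 104.0 (229.0054876969375, 335.25668259869) (13, 12, 33, 38) (37.26206588745117, 31.77081298828125) z23 [0.466  0.2917 0.023 ] z35 [0.4631 0.2958 0.035 ]
side 100.0 (154.02652652652654, 246.11611611611613) (12, 11, 35, 42) (42.018062591552734, 27.70566177368164) z23 [0.6658 0.1798 0.023 ] z35 [0.6592 0.186  0.035 ]
```

View pics/crop1.png

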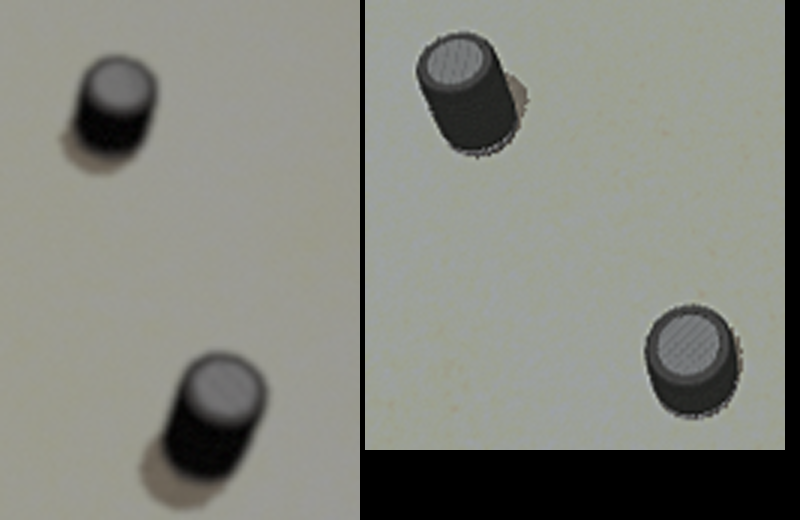

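Run:
```python
from h import *
s=load('scene0'); d=load('side0')
cv2.imwrite('pics/cs.png',cv2.resize(s['frame'][225:370,110:280],None,fx=4,fy=4,interpolation=cv2.INTER_CUBIC))
cv2.imwrite('pics/cd.png',cv2.resize(d['frame'][30:180,220:340],None,fx=4,fy=4,interpolation=cv2.INTER_CUBIC))
```

```text
(no output)
```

View pics/cs.png

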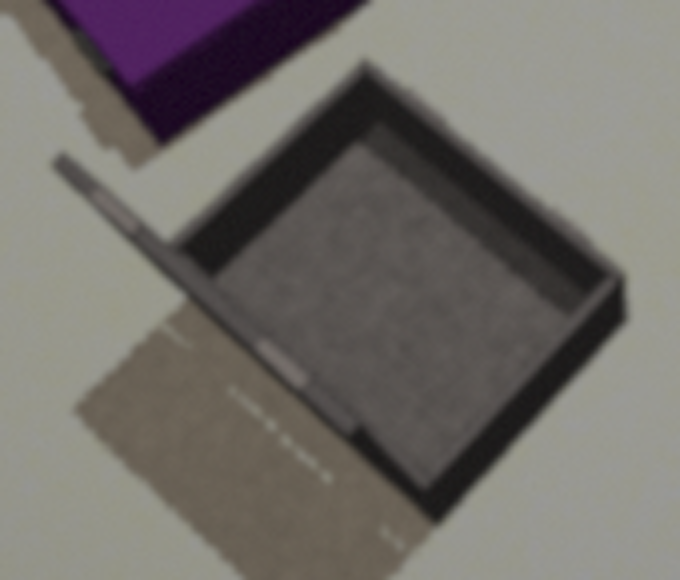

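View pics/cd.png

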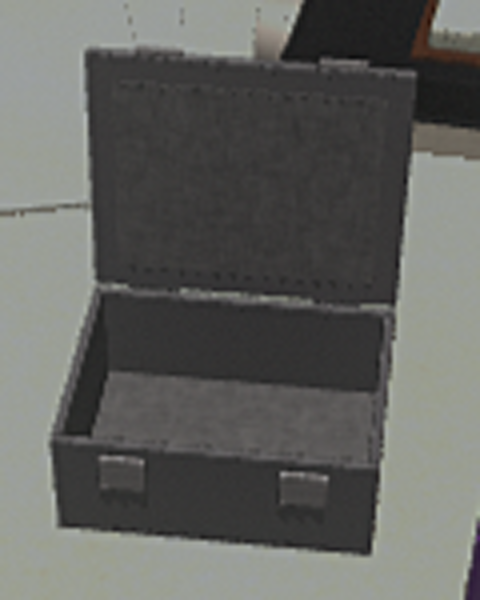

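A is the short lens: both views agree on it at z=23 mm, and on B at z=35 mm. Now the case and lid corners, read from the crops.

Run:
```python
from h import *
s=load('scene0'); d=load('side0')
for n,im,u,v,z in [('frontL',d,233.5,139.5,.066),('frontR',d,315.7,145.7,.066),('baseL',d,235,161.2,0),('baseR',d,313,168,0),('frontR(sc)',s,201.2,240.5,.066),('frontL(sc)',s,265.5,293.7,.066),('hingeL',d,244.5,102.5,.066),('hingeR',d,318.7,107,.066)]:
    print(n,onz(im,u,v,z).round(4))
# lens A top/base fit: top disc centre
A=[onz(s,359.3,152,.046),onz(d,228.6,330,.046)]; print(A)
st=telemetry.sense(); print(R.from_quat(st['orientation']).as_matrix().round(3))
# tcp->wrist cam
```

```text
frontL [ 0.6194 -0.0995  0.066 ]
frontR [ 0.4449 -0.1392  0.066 ]
baseL [ 0.6212 -0.0991  0.    ]
baseR [ 0.4455 -0.1369  0.    ]
frontR(sc) [ 0.453  -0.1346  0.066 ]
frontL(sc) [ 0.6254 -0.0988  0.066 ]
hingeL [ 0.646  -0.2299  0.066 ]
hingeR [ 0.4742 -0.2715  0.066 ]
[array([0.47032978, 0.29034503, 0.046     ]), array([0.46432512, 0.29201907, 0.046     ])]
[[-0.001  0.894  0.448]
 [ 0.001  0.448 -0.894]
 [-1.     0.    -0.001]]
```

Call:
{"api": "servo_tool", "payload": {
  "jaw": [1,1,1,1,1,1,1,1,1,1],
  "translation": [
    [-0.125,0,0],
    [-0.165,0.05,-0.06],
    [-0.165,0.55,-0.65],
    [-0.165,0.55,-0.65],
    [-0.165,0.55,-0.65],
    [-0.165,0.55,-0.65],
    [-0.165,0.55,-0.65],
    [-0.165,0.55,-0.65],
    [-0.165,0.55,-0.65],
    [-0.165,0.55,-0.65]
  ],
  "spin": [0,0,-0.2,-0.4,-0.6,-0.8,-1,-1,-1,-1]
}}

```text
t: 1.4
tcp_pos: [0.3691, -0.122, 0.3008]
orientation: [0.112, 0.698, -0.112, 0.698]
wrist_force: [-0.1, -0.4, -0.2]
opening: 0.0931
```

```bash
cat >> h.py <<'E'
def plan(p,yaw=None):
    st=telemetry.sense(); Q=R.from_quat(st['orientation']); m=Q.as_matrix()
    y0=np.degrees(np.arctan2(m[1,2],m[0,2])); t=Q.inv().apply(np.array(p)-st['tcp_pos'])/.5
    print('t',round(st['t'],2),'tcp',st['tcp_pos'].round(4),'yaw',round(y0,1),'toolx',m[:,0].round(3),'F',st['wrist_force'].round(1),'open',round(st['opening'],4))
    print('  trans',t.round(3),'spin',None if yaw is None else round(-(((yaw-y0)+180)%360-180)/45,3))
E
python3 -c "
from h import *
plan([.467,.291,.15],12)"
```

```text
t 1.4 tcp [ 0.3691 -0.122   0.3008] yaw -18.3 toolx [-0.001  0.001 -1.   ] F [-0.1 -0.4 -0.2] open 0.0931
  trans [ 0.302  0.846 -0.072] spin -0.672
```

Call:
{"api": "servo_tool", "payload": {
  "jaw": [1,1,1,1,1,1,1,1,1,1],
  "translation": [
    [0,0.12,-0.01],
    [0,0.24,-0.02],
    [0,0.36,-0.03],
    [0.06,0.48,-0.04],
    [0.12,0.6,-0.05],
    [0.18,0.72,-0.06],
    [0.25,0.845,-0.072],
    [0.3,0.845,-0.072],
    [0.3,0.845,-0.072],
    [0.3,0.845,-0.072]
  ],
  "spin": [-0.1,-0.2,-0.3,-0.4,-0.5,-0.6,-0.67,-0.67,-0.67,-0.67]
}}

```text
t: 2.65
tcp_pos: [0.4683, 0.2889, 0.1518]
orientation: [-0.072, 0.703, 0.073, 0.703]
wrist_force: [0.5, -0.3, 0.1]
opening: 0.0933
```

```bash
python3 -c "
from h import *
plan([.467,.291,.006],12)
d=snap('wrist','wrist1'); print(d['eye'],d['orientation'])"
```

```text
t 2.65 tcp [0.4683 0.2889 0.1518] yaw 11.8 toolx [-0.  0. -1.] F [ 0.5 -0.3  0.1] open 0.0933
  trans [ 0.292  0.005 -0.002] spin -0.005
[0.45185248 0.36734791 0.31733729] [-0.14488513 -0.01530607  0.10187513  0.98407087]
```

View pics/wrist1.png

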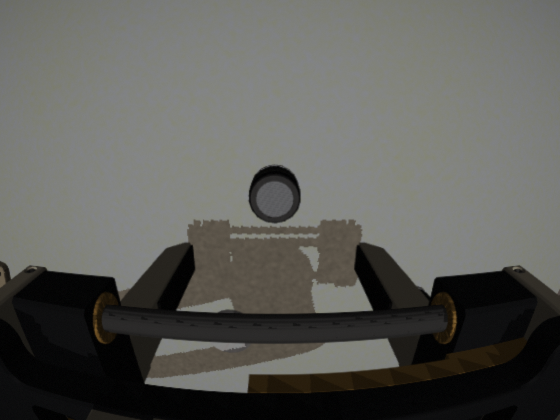

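The wrist view shows the lens centred between the fingers, with its top disc at about (274.5,197.5).

```bash
python3 -c "
from h import *
d=load('wrist1'); p=onz(d,274.5,197.5,.046,True); print(p)
g=cv2.cvtColor(d['frame'],cv2.COLOR_BGR2GRAY)[150:235,230:320]; print(onz(d,274.5,166,0,True))
plan([p[0],p[1],.006],12)"
```

```text
[0.46734271 0.29514474 0.046     ]
[0.46335073 0.31448437 0.        ]
t 2.7 tcp [0.4686 0.2892 0.1527] yaw 11.8 toolx [ 0.001  0.001 -1.   ] F [-0.5 -0.4  0.8] open 0.0929
  trans [ 0.293  0.012 -0.001] spin -0.005
```

Call:
{"api": "servo_tool", "payload": {
  "jaw": [1,1,1,1,1,-1,-1,-1,-1,-1,-1,-1],
  "translation": [
    [0.1,0.008,-0.001],
    [0.2,0.008,-0.001],
    [0.26,0.008,-0.001],
    [0.287,0.008,-0.001],
    [0.287,0.008,-0.001],
    [0.287,0.008,-0.001],
    [0.287,0.008,-0.001],
    [0.287,0.008,-0.001],
    [0.287,0.008,-0.001],
    [0.287,0.008,-0.001],
    [0.287,0.008,-0.001],
    [0.287,0.008,-0.001]
  ],
  "spin": [0,0,0,0,0,0,0,0,0,0,0,0],
  "grip_force": 25
}}

```text
t: 4.2
tcp_pos: [0.4675, 0.2932, 0.0092]
orientation: [-0.072, 0.703, 0.073, 0.704]
wrist_force: [-0.3, -0.7, 1.4]
opening: 0.0455
```

```bash
python3 -c "
from h import *
plan([.467,.291,.25],12)"
```

```text
t 4.2 tcp [0.4675 0.2932 0.0092] yaw 11.8 toolx [ 0.001  0.001 -1.   ] F [-0.3 -0.7  1.4] open 0.0455
  trans [-0.482 -0.004 -0.001] spin -0.005
```

Call:
{"api": "servo_tool", "payload": {
  "jaw": [-1,-1,-1,-1,-1,-1,-1,-1,-1,-1,-1,-1,-1,-1,-1,-1,-1],
  "translation": [
    [-0.06,0,0],
    [-0.16,0,0],
    [-0.25,0,0],
    [-0.28,-0.05,-0.002],
    [-0.28,-0.14,-0.005],
    [-0.28,-0.23,-0.01],
    [-0.28,-0.32,-0.014],
    [-0.28,-0.41,-0.018],
    [-0.28,-0.5,-0.02],
    [-0.28,-0.59,-0.024],
    [-0.28,-0.68,-0.028],
    [-0.28,-0.77,-0.03],
    [-0.28,-0.85,-0.032],
    [-0.28,-0.91,-0.034],
    [-0.28,-0.94,-0.034],
    [-0.28,-0.94,-0.034],
    [-0.28,-0.94,-0.034]
  ],
  "spin": [0,0,0,0,0,0,0,0,0,0,0,0,0,0,0,0,0]
}}

```text
t: 6.32
tcp_pos: [0.5464, -0.1694, 0.1484]
orientation: [-0.072, 0.703, 0.073, 0.704]
wrist_force: [-0.3, -0.7, -2.4]
opening: 0.0458
```

```bash
python3 -c "
from h import *
plan([.5465,-.172,.018],12)
d=snap('side','side2');snap('wrist','wrist2');snap('scene','scene2')
print(proj(d,[.5465,-.172,.15]))
a=np.hstack([cv2.resize(load(n)['frame'],(400,300)) for n in('side2','scene2')]);cv2.imwrite('pics/both2.png',a)"
```

```text
t 6.33 tcp [ 0.5464 -0.1694  0.1484] yaw 11.8 toolx [ 0.001  0.002 -1.   ] F [-0.3 -0.7 -2.4] open 0.0458
  trans [ 0.261 -0.006 -0.001] spin -0.004
(np.float64(276.0283835430379), np.float64(94.80631877629418))
```

View pics/both2.png

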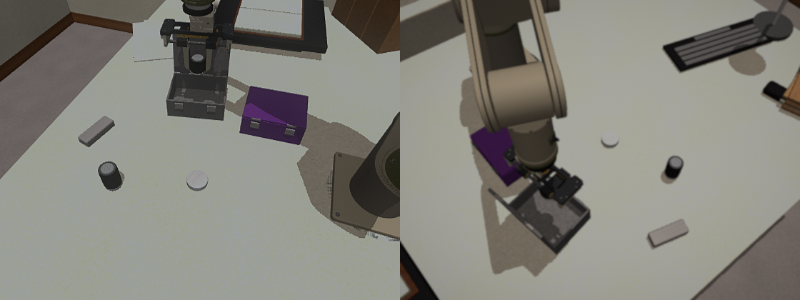

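View pics/wrist2.png

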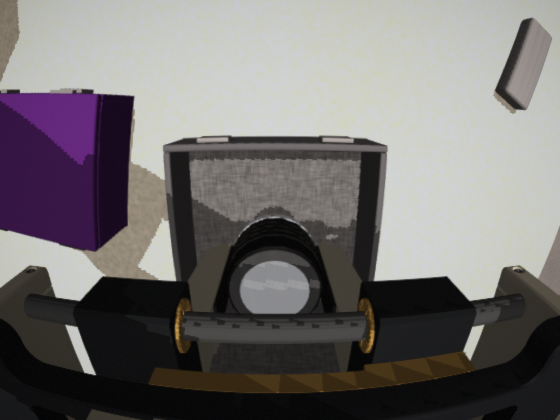

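The lens is held, and the case is square to the tool. In the wrist view the front rim corners are at (164,147) and (387,147). I'll check the case position from them.

```bash
python3 -c "
from h import *
d=load('wrist2')
a=onz(d,164.5,147.5,.066,True);b=onz(d,386.5,147.5,.066,True);print(a,b,np.linalg.norm(a-b))
v=(b-a)/np.linalg.norm(b-a);print('yaw',np.degrees(np.arctan2(v[1],v[0])));n=np.array([v[1],-v[0],0]);c=(a+b)/2+.07*n;print('c',c)
plan(np.r_[(c-.012*n)[:2],.018],12)"
```

```text
[ 0.45045532 -0.13413183  0.066     ] [ 0.62287638 -0.09780435  0.066     ] 0.17620643477030684
yaw 11.89766411814503
c [ 0.55109735 -0.18446431  0.066     ]
t 6.47 tcp [ 0.5466 -0.1694  0.1487] yaw 11.9 toolx [ 0.001  0.001 -1.   ] F [ 0.7  0.5 -1.9] open 0.0457
  trans [ 0.261 -0.008  0.002] spin -0.003
```

Call:
{"api": "servo_tool", "payload": {
  "jaw": [-1,-1,-1,-1,-1,-1,-1],
  "translation": [
    [0.07,-0.008,0.001],
    [0.14,-0.008,0.001],
    [0.2,-0.008,0.001],
    [0.24,-0.008,0.001],
    [0.26,-0.008,0.001],
    [0.26,-0.008,0.001],
    [0.26,-0.008,0.001]
  ],
  "spin": [0,0,0,0,0,0,0]
}}

```text
t: 7.35
tcp_pos: [0.5491, -0.1734, 0.0201]
orientation: [-0.073, 0.702, 0.073, 0.704]
wrist_force: [-0.2, 0.4, -3.3]
opening: 0.0457
```

Call:
{"api": "servo_tool", "payload": {
  "jaw": [-1,-1,-1],
  "translation": [
    [0.003,0,0],
    [0.004,0,0],
    [0.004,0,0]
  ],
  "spin": [0,0,0]
}}

```text
t: 7.72
tcp_pos: [0.5492, -0.1735, 0.0183]
orientation: [-0.073, 0.702, 0.073, 0.705]
wrist_force: [-0.2, -0.4, -2.7]
opening: 0.0454
```

Call:
{"api": "servo_tool", "payload": {
  "jaw": [-1,-1,-1],
  "translation": [
    [0.004,0,0],
    [0.006,0,0],
    [0.006,0,0]
  ],
  "spin": [0,0,0]
}}

```text
t: 8.1
tcp_pos: [0.5492, -0.1735, 0.0153]
orientation: [-0.073, 0.702, 0.073, 0.704]
wrist_force: [-1.5, 0.3, -2.1]
opening: 0.0457
```

Call:
{"api": "servo_tool", "payload": {
  "jaw": [-1,-1],
  "translation": [
    [0.004,0,0],
    [0.004,0,0]
  ],
  "spin": [0,0]
}}

```text
t: 8.35
tcp_pos: [0.5493, -0.1735, 0.0152]
orientation: [-0.073, 0.702, 0.073, 0.704]
wrist_force: [-9.0, 3.6, 16.8]
opening: 0.0454
```

Contact with the floor shows as +17 N at z=15.2 mm, as predicted. Releasing.

Call:
{"api": "servo_tool", "payload": {
  "jaw": [-1,0.4,0.4,0.4,0.4,0.4],
  "translation": [
    [0,0,0],
    [0,0,0],
    [0,0,0],
    [0,0,0],
    [0,0,0],
    [0,0,0]
  ],
  "spin": [0,0,0,0,0,0]
}}

```text
t: 9.1
tcp_pos: [0.5493, -0.1735, 0.0151]
orientation: [-0.073, 0.702, 0.073, 0.704]
wrist_force: [0.1, 0.5, 0.8]
opening: 0.065
```

Call:
{"api": "servo_tool", "payload": {
  "jaw": [0.4,0.4,0.4,0.4,0.4,0.4],
  "translation": [
    [-0.05,0,0],
    [-0.12,0,0],
    [-0.2,0,0],
    [-0.28,0,0],
    [-0.28,0,0],
    [-0.28,0,0]
  ],
  "spin": [0,0,0,0,0,0]
}}

```text
t: 9.85
tcp_pos: [0.5486, -0.1735, 0.1546]
orientation: [-0.073, 0.702, 0.073, 0.704]
wrist_force: [0.1, -0.1, -0.3]
opening: 0.0651
```

```bash
python3 -c "
from h import *
plan([.5465,-.0,.3],12)
snap('wrist','wrist3');d=snap('side','side3')
cv2.imwrite('pics/cd3.png',cv2.resize(d['frame'][30:180,200:360],None,fx=4,fy=4,interpolation=cv2.INTER_CUBIC))"
```

```text
t 9.85 tcp [ 0.5486 -0.1735  0.1546] yaw 11.9 toolx [ 0.002  0.001 -1.   ] F [ 0.1 -0.1 -0.3] open 0.0651
  trans [-0.291  0.341  0.068] spin -0.003
```

View pics/wrist3.png

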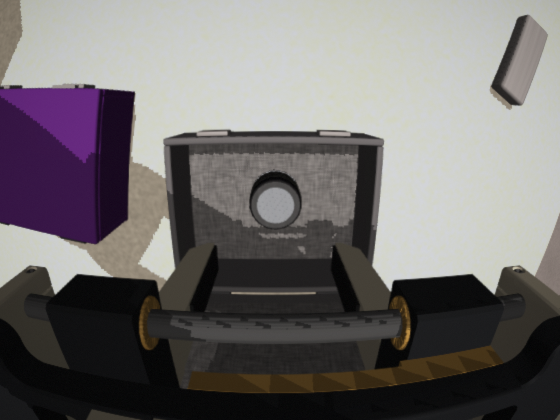

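View pics/cd3.png

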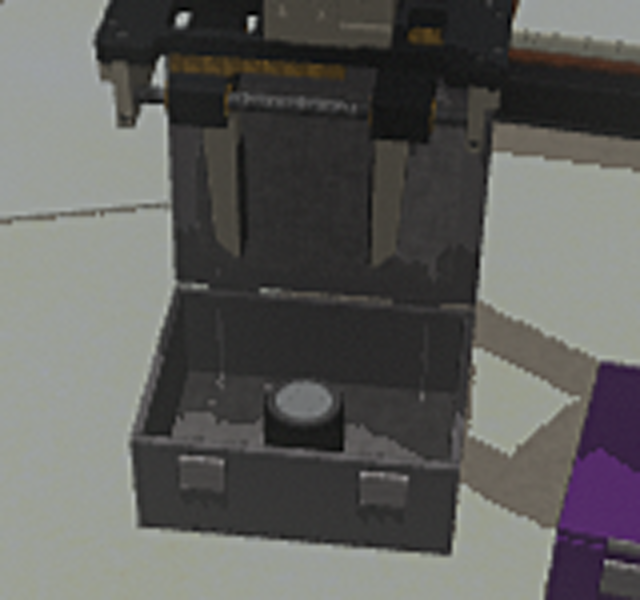

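The lens stands upright near the middle of the well: (274,205) in wrist, (303,405) in the crop, top below the rim. Next I check for obstacles behind the lid before going around it.

```bash
python3 -c "
from h import *
d=load('side0'); s=load('scene0')
for u,v in [(290,45),(190,85),(240,80),(330,60),(455,72)]: print(u,v,onz(d,u,v,0).round(3))
for u,v in [(0,340),(45,418)]: print('sc',u,v,onz(s,u,v,0).round(3))
# lid angle: edge top corners in side, in case plane
c=np.array([.5511,-.1845]);n=np.array([.206,-.9785,0])
for u,v in [(241.7,42.5),(323.7,48)]:
  r=ray(d,u,v)
  for th in np.arange(1.55,1.95,.05):
    X=70e-3-.14*np.cos(th); Z=.066+.14*np.sin(th)
    e=d['eye']; p=e+r*(Z-e[2])/r[2]; print(round(th,2),round(float((p[:2]-c)@n[:2])-X,4),end=' ')
  print()
"
```

```text
290 45 [ 0.659 -0.63   0.   ]
190 85 [ 0.855 -0.335  0.   ]
240 80 [ 0.733 -0.403  0.   ]
330 60 [ 0.52  -0.588  0.   ]
455 72 [ 0.163 -0.646  0.   ]
sc 0 340 [ 0.366 -0.556  0.   ]
sc 45 418 [ 0.553 -0.546  0.   ]
1.55 0.0188 1.6 0.0118 1.65 0.0055 1.7 -0.0001 1.75 -0.0051 1.8 -0.0095 1.85 -0.0131 1.9 -0.016 
1.55 0.0195 1.6 0.0126 1.65 0.0062 1.7 0.0006 1.75 -0.0044 1.8 -0.0087 1.85 -0.0124 1.9 -0.0153
```

The lid is at about 1.70 rad, and nothing stands nearer than y≈-0.55. I'll go over the lid and down behind it.

Call:
{"api": "servo_tool", "payload": {
  "jaw": [-1,-1,-1,-1,-1,-1,-1,-1,-1,-1,-1,-1,-1,-1],
  "translation": [
    [-0.1,0,0],
    [-0.2,0,0],
    [-0.27,0,0],
    [-0.27,0,0],
    [-0.27,-0.08,0],
    [-0.27,-0.16,0],
    [-0.27,-0.24,0],
    [-0.27,-0.32,0],
    [-0.27,-0.34,0],
    [-0.27,-0.34,0],
    [-0.17,-0.34,0],
    [-0.08,-0.34,0],
    [-0.04,-0.34,0],
    [-0.04,-0.34,0]
  ],
  "spin": [0,0,0,0,0,0,0,0,0,0,0,0,0,0]
}}

```text
t: 11.7
tcp_pos: [0.5821, -0.3381, 0.1716]
orientation: [-0.072, 0.704, 0.075, 0.703]
wrist_force: [0.8, 0.3, 1.1]
opening: 0.0007
```

```bash
python3 -c "
from h import *
st=telemetry.sense();c=np.array([.5511,-.1845]);n=np.array([.206,-.9785])
plan(st['tcp_pos'],11.9)
x=(st['tcp_pos'][:2]-c)@n*1e3; z=st['tcp_pos'][2]*1e3; print(x,z)
for th in [1.7,1.6,1.5,1.4,1.3,1.2,1.1,1,.9,.8,.7,.6,.5,.4,.3,.2,.1,0]:
  X=70-120*np.cos(th)+8*np.sin(th)+7.5; Z=66+120*np.sin(th)+8*np.cos(th)
  print(th,round(X),round(Z),'tx %.3f ty %.3f'%((z-Z)/500,(x-X)/500))
"
```

```text
t 11.7 tcp [ 0.5821 -0.3381  0.1716] yaw 11.9 toolx [-0.002  0.004 -1.   ] F [0.8 0.3 1.1] open 0.0007
  trans [0. 0. 0.] spin 0.0
156.6841106906938 171.55032256416803
1.7 101 184 tx -0.025 ty 0.112
1.6 89 186 tx -0.028 ty 0.135
1.5 77 186 tx -0.029 ty 0.159
1.4 65 186 tx -0.028 ty 0.183
1.3 53 184 tx -0.024 ty 0.207
1.2 41 181 tx -0.018 ty 0.230
1.1 30 177 tx -0.010 ty 0.253
1 19 171 tx 0.001 ty 0.275
0.9 9 165 tx 0.013 ty 0.295
0.8 0 158 tx 0.028 ty 0.314
0.7 -9 149 tx 0.044 ty 0.332
0.6 -17 140 tx 0.062 ty 0.347
0.5 -24 131 tx 0.082 ty 0.361
0.4 -30 120 tx 0.103 ty 0.373
0.3 -35 109 tx 0.125 ty 0.383
0.2 -39 98 tx 0.148 ty 0.390
0.1 -41 86 tx 0.171 ty 0.396
0 -42 74 tx 0.195 ty 0.398
```

Call:
{"api": "servo_tool", "payload": {
  "jaw": [-1,-1,-1,-1,-1,-1,-1,-1,-1,-1,-1,-1,-1,-1,-1,-1],
  "translation": [
    [-0.01,0.05,0],
    [-0.025,0.09,0],
    [-0.025,0.112,0],
    [-0.028,0.135,0],
    [-0.029,0.159,0],
    [-0.028,0.183,0],
    [-0.024,0.207,0],
    [-0.018,0.23,0],
    [-0.01,0.253,0],
    [0.001,0.275,0],
    [0.013,0.295,0],
    [0.028,0.314,0],
    [0.044,0.332,0],
    [0.062,0.347,0],
    [0.082,0.361,0],
    [0.103,0.373,0]
  ],
  "spin": [0,0,0,0,0,0,0,0,0,0,0,0,0,0,0,0]
}}

```text
t: 13.7
tcp_pos: [0.5432, -0.1549, 0.12]
orientation: [-0.072, 0.704, 0.075, 0.702]
wrist_force: [0.6, -0.0, 0.7]
opening: 0.0
```

```bash
python3 -c "
from h import *
st=telemetry.sense();c=np.array([.5511,-.1845]);n=np.array([.206,-.9785])
plan(st['tcp_pos'],11.9)
x=(st['tcp_pos'][:2]-c)@n*1e3; z=st['tcp_pos'][2]*1e3; print(x,z)
for th in [.4,.3,.2,.1,0]:
  X=70-120*np.cos(th)+8*np.sin(th)+7.5; Z=66+120*np.sin(th)+8*np.cos(th)
  print(th,round(X),round(Z),'tx %.3f ty %.3f'%((z-Z)/500,(x-X)/500))
d=snap('side','side4')
cv2.imwrite('pics/cd4.png',cv2.resize(d['frame'][30:180,200:360],None,fx=4,fy=4,interpolation=cv2.INTER_CUBIC))"
```

```text
t 13.7 tcp [ 0.5432 -0.1549  0.12  ] yaw 11.9 toolx [-0.003  0.004 -1.   ] F [ 0.6 -0.   0.7] open 0.0
  trans [0. 0. 0.] spin 0.0
-30.55046347916268 119.99227752919828
0.4 -30 120 tx -0.000 ty -0.001
0.3 -35 109 tx 0.022 ty 0.008
0.2 -39 98 tx 0.045 ty 0.016
0.1 -41 86 tx 0.068 ty 0.021
0 -42 74 tx 0.092 ty 0.024
```

View pics/cd4.png

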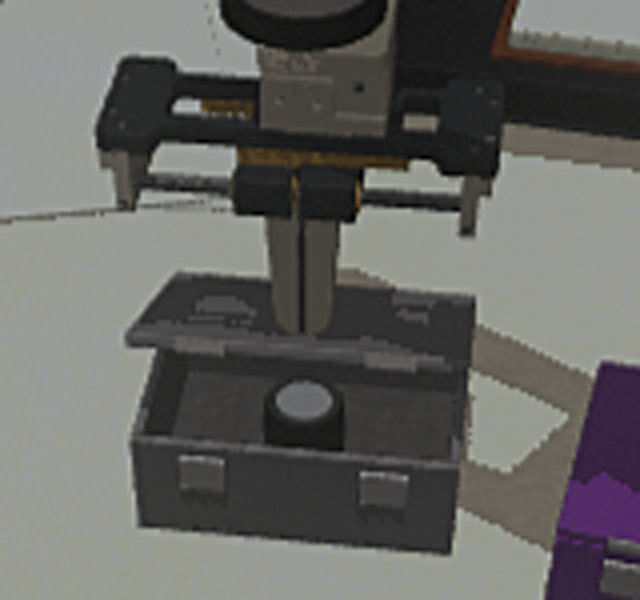

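The lid, under the fingertips, is about 0.4 rad from shut. The lens still stands at (303,405). Now I press the rest of the way down.

Call:
{"api": "servo_tool", "payload": {
  "jaw": [-1,-1,-1,-1,-1,-1,-1,-1],
  "translation": [
    [0.022,0.008,0],
    [0.045,0.016,0],
    [0.068,0.021,0],
    [0.085,0.024,0],
    [0.092,0.024,0],
    [0.096,0.024,0],
    [0.098,0.024,0],
    [0.098,0.024,0]
  ],
  "spin": [0,0,0,0,0,0,0,0]
}}

```text
t: 14.75
tcp_pos: [0.5395, -0.142, 0.0743]
orientation: [-0.072, 0.705, 0.075, 0.702]
wrist_force: [-24.7, 7.5, 45.0]
opening: 0.0003
```

Firm contact at z=74.3 mm, the height of a shut lid. Backing off and looking.

Call:
{"api": "servo_tool", "payload": {
  "jaw": [-1,-1,-1,-1,-1,-1,-1,-1],
  "translation": [
    [-0.05,0,0],
    [-0.15,0,0],
    [-0.25,0,0],
    [-0.35,0,0],
    [-0.4,0,0],
    [-0.4,0,0],
    [-0.4,0,0],
    [-0.4,0,0]
  ],
  "spin": [0,0,0,0,0,0,0,0]
}}

```text
t: 15.75
tcp_pos: [0.5397, -0.1426, 0.2719]
orientation: [-0.071, 0.706, 0.076, 0.7]
wrist_force: [-0.2, 0.1, -0.3]
opening: 0.0006
```

```bash
python3 -c "
from h import *
plan([.54,-.14,.27],11.9)
d=snap('side','side5');snap('wrist','wrist5')
a=cv2.resize(d['frame'][80:280,120:340],None,fx=3,fy=3,interpolation=cv2.INTER_CUBIC);cv2.imwrite('pics/cd5.png',a)
c=np.array([.5511,-.1845]);n=np.array([.206,-.9785]);y=np.array([.9785,.206])
for s in(1,-1): print(proj(d,np.r_[c-.07*n+s*.09*y,.074]),proj(d,np.r_[c-.07*n+s*.09*y,.066]))"
```

```text
t 15.75 tcp [ 0.5397 -0.1426  0.2719] yaw 11.9 toolx [-0.009  0.006 -1.   ] F [-0.2  0.1 -0.3] open 0.0006
  trans [0.004 0.005 0.002] spin 0.001
(np.float64(230.5577014665061), np.float64(136.75500651933652)) (np.float64(230.86987249087574), np.float64(139.56234820813833))
(np.float64(313.6925474994311), np.float64(143.90347914439513)) (np.float64(313.4280006555111), np.float64(146.70168200486722))
```

View pics/cd5.png

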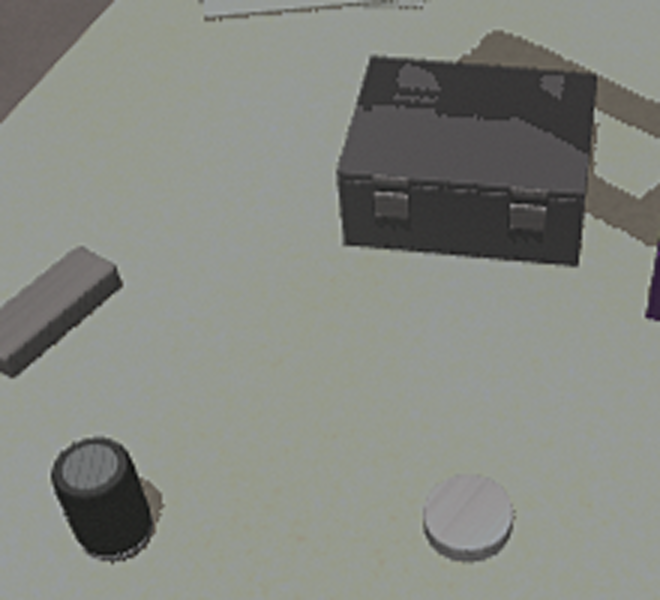

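View pics/wrist5.png

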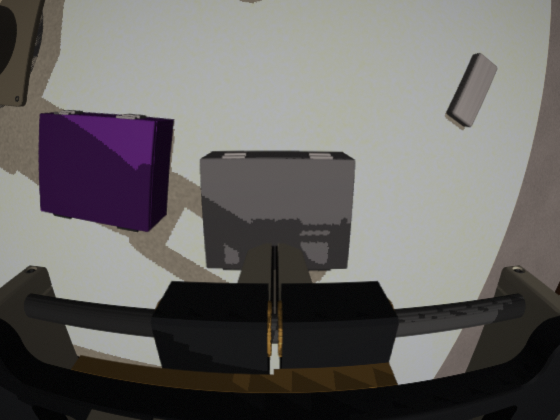

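The lid lies flat and shut. Its front top corners are at (233,137) and (316,144) in the side view, against about (231,137) and (314,144) predicted for closed. The long lens, tin and bar weight have not moved, and the arm is clear.

```bash
python3 -c "
from h import *
manip.job_done()"
```

```text
the job is handed in; nothing more can be done
```

The short lens is standing upright in the grey case with the lid shut, and I handed the job in at about 16 s of the 51 s allowed. I gripped the lens at 25 N and lowered it until it touched the felt floor, with about 17 N of contact. I then let go and pushed the lid down from behind with the closed fingers until they met firm resistance at 74 mm, the height of a shut lid.

- **Lens:** after release, the wrist and side views showed it upright near the middle of the well, below the rim. It still stood there when the lid was most of the way down.
- **Lid:** its front edge sits within about 3 pixels of where a shut lid should appear, with the height agreeing to about half a pixel. The fingers pressed it with about 45 N vertically (52 N in all), more than the 1 to 3 N it needed. This was the fingertips, not the gripper body, and stayed under the 120 N wrist limit.
- **Everything else:** the long lens, tin and bar weight look unmoved, and the arm ended clear with the wrist force near zero. No check failed or disagreed beyond a few millimetres.

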